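Open the bench clamp by its ratchet release

TASK

Open the bar clamp on the bench fully for the next glue-up: with your fingertips press down the ribbed release plate on its sliding jaw and, keeping it pressed, push the jaw back along the rails, away from the fixed jaw, until it meets the end stop; then let go and come clear. Pick nothing up, and leave the pine block in the clamp and the things around it where they are.

Things in the scene. Friction and masses are not known exactly. Their poses are not given: they have to be found in the camera images.
- clamp: bench bar clamp fixed to the bench top. Two aluminium rails, 325 mm long and 58 mm wide over both, 22 mm high, with a toothed rack between them, run along the clamp's own y axis (x across, z up; origin on the bench top, near mid-length). The grey fixed jaw, 40 mm high above the rails, stands at the -y end with its face at y = -130 mm. A low grey end stop (16 mm above the rails) stands at the +y end. The sliding jaw between them opens toward +y, away from the fixed jaw
- release_top (a point): centre of the top of the release plate: a ribbed steel plate, 46 mm (clamp x) by 48 mm (clamp y), carried by the sliding jaw, top 66 mm above the bench when up. It goes straight down against a spring (about 3 N to start, 7 N at the bottom) and comes up again when let go. It moves with the jaw. In front of it (-y) the jaw's face plate reaches 56 mm above the bench, behind it (+y) the push plate rises to 100 mm
- push_plate (a point): point on the front (-y) face of the jaw's push plate, an upright grey plate 54 mm wide and 12 mm thick that rises directly behind (+y of) the release plate from 28 to 100 mm above the bench; the point lies 85 mm above the bench and 27 mm in +y from the centre of the release plate. Pushing this face toward +y slides the jaw back
- clamp_jaw (a joint): slide of the jaw along the clamp's +y, in m: 0 = shut on the fixed jaw, 0.175 = fully back at the end stop. Slides with about 3 N plus 12 N per m/s when released and stays where left. While the release is up the ratchet blocks opening (after at most 8 mm of play, one tooth); closing is possible. A finger pressing on the release also drags the jaw along by friction, either way
- clamp_release (a joint): travel of the release plate, m: 0 = up (ratchet locked), 0.012 = bottomed. The ratchet is free from about 0.0045 on, only as long as the plate is kept down; left alone with the pawl on a tooth crest it may stand up to 0.0045 down
- work_block: pine block, 34x52x31 mm, standing loose on the rails 3 to 8 mm from the fixed jaw, its 34 mm along the clamp; origin at the centre of its underside, 22 mm above the bench
- wagon_bench_1: bystander: blue model wagon, 32x139x41 mm, loose on the bench; origin at the centre of its underside
- screwdriver_1: bystander: screwdriver, 24x197x24 mm, lying, loose on the bench; origin at the centre of its underside
- paint_jar_1: bystander: small paint jar, 30 mm across, 42 mm high, loose on the bench; origin at the centre of its underside
- nut_m8_1: bystander: hex nut, 22 mm across, 10 mm high, loose on the bench; origin at the centre of its underside
- nut_m8_2: bystander: hex nut, 22 mm across, 10 mm high, loose on the bench; origin at the centre of its underside
- pliers: bystander: pliers, 42x147x10 mm, lying, loose on the bench; origin at the centre of its underside
- sanding_block: bystander: cork sanding block, 46x75x24 mm, loose on the bench; origin at the centre of its underside
Mind the look-alikes: they are no part of the job. What is shaped like the work_block but green or purple is not meant.

How it is judged (in metres and radians):
On the way, in this order (a step that is already met when the one before it is completed fails the run):
1. the release plate is pressed down before the jaw goes back (value of joint clamp_release above 0.0048 m and value of joint clamp_jaw below 0.11 m), for 0.05 s.
2. the jaw is on its way back with the release still down (value of joint clamp_release above 0.0035 m and value of joint clamp_jaw above 0.135 m), for 0.02 s.
At the end, for the whole second after the job is handed in: the jaw stands within 8 mm of its end stop (joint over 0.167 of 0.175 m), the release plate has come up again (under 6 mm down), the pine block stands within 12 mm of where it was, upright (value of joint clamp_jaw above 0.167 m and value of joint clamp_release below 0.006 m and distance of work_block from where it was at the start of the episode below 0.012 m and angle between work_block's own z axis and vertical below 0.3 rad); the robot touches nothing.
It fails at once if the pine block was moved (over 12 mm), lifted or tipped (distance of work_block from where it was at the start of the episode above 0.012 m or angle between work_block's own z axis and vertical above 0.3 rad).
It fails at once if a bystander was pushed or carried off (over 20 mm) (distance of any of wagon_bench_1, screwdriver_1, paint_jar_1, nut_m8_1, nut_m8_2, pliers, sanding_block from where it was at the start of the episode above 0.02 m).
It fails at once if the jaw was closed toward the pine block (value of joint clamp_jaw below 0.035 m).
It also fails if it takes over 32 s, if anything falls off the work surface, if the arm or the gripper's body presses on something with over 40 N, if the wrist force passes 120 N, or if a joint passes its speed limit or range.

ROBOT

A 6-joint arm with a two-finger parallel gripper is mounted at the origin on a cart in front of the work surface, level with it; the furniture and walls round the work are solid. World frame = base frame: x ahead of the robot, y to its left, z up, the work surface at z = 0. Lengths are in mm, angles in rad, forces in N, time in s.
With the tool pointing down it reaches from about 350 to 875 mm from the base axis. Payload 4.2 kg.
Tool frame: the origin (TCP) lies at the very end of the fingers, on their centre line; the grasp point (between the pads) lies 19 mm behind it; z points along the fingers, y is the line along which they close (so a half turn about z gives the same grasp; the last joint's range is limited). The gripper opens to 85 mm and grips with 20 to 120 N. Pads are 22 mm wide; open, the fingers measure 114 mm over their backs; the gripper's body (76 mm by 85 mm) begins 54 mm behind the grasp point. The pads swing forward as they close: fully open they stand 13 mm farther back than shut.
Start: joints at [1.41, 0.385, 0.008, 0, -1.194, -0.259], TCP at [254.703, 570.724, 231.312] pointing down, gripper open.
Joint ranges: [-3.14, 3.14], [-1.21, 2.06], [-1.07, 1.41], [-3.16, 2.05], [-2.99, -0.16], [-3.1, 3.1]. Speed limits (rad/s): [2.79, 2.79, 3.14, 3.14, 3.14, 3.14].

INTERFACE

Orientations are given as a unit quaternion [x, y, z, w].
In Python, from bench import arm, optics gives the robot as it stands. The module is installed in compiled form; this text tells all that it offers.
- The arm moves only by the tool step_arm, never from a script. Its argument "motion" is a list of rows, each an object with "dr": the turn, a rotation vector about the tool's x, y, z in units of 8 degrees (1.0 is 8 degrees), a list of three; "slide": the shift along the tool's x, y, z in mm, a list of three; "jaw": the finger opening in mm, from 0 to 85.4. A call has exactly 8 rows; each row is the pose to reach, as a shift and turn from the pose commanded when the call began, along the tool's axes at that moment; what a row does not reach only later rows make up. A row lasts 1/8 s, in which the tool goes at most 62.5 mm and 10.7 degrees, less where a joint would pass 70% of its speed; a pose out of reach is approached as far as the arm can. A call with a gripper value outside its range is refused whole. The fingers move at their own pace and stop on an object; the grip force is fixed at half the most. Time passes only in rows, so rows that repeat a pose let the fingers close, or fill a call up. It gives the time, the measured TCP pose, the force, the opening and the grip force at its end, in the units of the state.
- arm.read_state(): the state, without advancing time (a new reading comes with each control period).
- optics.get_image(name): name is "scene" or "top" or "wrist"; returns the picture (480x640x3 uint8, blue, green, red); there is no depth.
- optics.camera_info(name): a dict with "camera_matrix" (3x3 intrinsics, pixels), "view" (4x4, takes a point from world to camera coordinates); the wrist camera has in their place "T_tool_cam" (4x4, takes a point from camera to tool coordinates, whose origin is the TCP and whose axes are the flange's). Camera axes: x right, y up, looking along -z (the intrinsics and any distortion apply to the point x, -y, -z); pixel columns grow to the right and rows downward; lengths in mm; the calibration is good to about 2 mm. The wrist camera is an equidistant fisheye: a pixel r from the principal point sees the ray r / f radians off the axis. A picture is of the moment at which its call begins: read the wrist's pose just before it. camera_info takes no time and is no camera call.
- arm.job_done(): hands the job in; it is judged then, once.
The state is a dict: "clock": time; "joints": joint angles; "joint_vel": joint speeds; "joint_efforts": joint torques, N m; "position": TCP position; "ee_rot": TCP orientation; "contact_force": force on the tool from outside, world axes, zero at the start; "wrist_torque": the same for the moment, N m; "gripper_width": finger opening in mm; "grasp_force": force on a finger pad.
Only numpy, scipy, OpenCV 4.12 (cv2) and the standard library are available. Lean on these libraries where they do the work, as an engineer would, in place of code of your own. Each camera call takes 0.05 s, during which the arm holds its last target. There are 200 camera calls.

## Working session

There is one attempt and no reset: what is moved stays moved. The work goes in short steps, Python scripts to look and compute and a tool call to move; the robot and the scene stay as the last step left them, time stands still between calls to the robot, and variables do not carry over. Pictures are saved under pics/ and viewed, at most 10 in all, crops included, and the job is handed in when it is done.

Besides the shell and the picture viewer there is one more tool, called after "Emit:" as name([rows], argument=value, ...), one row to a line, values as JSON. step_arm: Moves the arm, as the interface text tells. Its arguments: {"type":"object","properties":{"motion":{"type":"array","items":{"type":"object","properties":{"dr":{"type":"array","items":{"type":"number"}},"slide":{"type":"array","items":{"type":"number"}},"jaw":{"type":"number"}}}}},"required":["motion"]}

```bash
mkdir -p pics; python3 - <<'E'
from bench import arm, optics
import cv2, numpy as np
np.set_printoptions(precision=4,suppress=True)
s=arm.read_state();print(s)
for n in("scene","top"):
    cv2.imwrite(f"pics/{n}0.png",optics.get_image(n))
for n in("scene","top","wrist"): print(n,optics.camera_info(n))
E
```

```text
{'clock': 0.0, 'joints': array([ 1.4096,  0.3855,  0.0066, -0.0005, -1.194 , -0.2586]), 'joint_vel': array([-0.0006,  0.0003,  0.001 ,  0.0002,  0.0007, -0.0001]), 'joint_efforts': array([ -0.0007, -39.2291,  18.8403,   4.1862,  -0.0046,  -0.    ]), 'position': array([254.4615, 570.2051, 230.218 ]), 'ee_rot': array([ 0.978 , -0.2084, -0.0002,  0.0011]), 'contact_force': array([ 0.1471,  0.1388, -0.0554]), 'wrist_torque': array([ 0.0079, -0.0381,  0.0181]), 'grasp_force': 0.0, 'gripper_width': 84.89653746484564}
scene {'camera_matrix': array([[442.1564,   0.    , 320.2903],
       [  0.    , 442.1564, 238.4056],
       [  0.    ,   0.    ,   1.    ]]), 'view': array([[   0.5814,   -0.8135,   -0.0174, -351.5926],
       [   0.6427,    0.446 ,    0.623 , -395.4771],
       [  -0.499 ,   -0.3734,    0.7821, -776.8941],
       [   0.    ,    0.    ,    0.    ,    1.    ]])}
top {'camera_matrix': array([[595.5559,   0.    , 315.0557],
       [  0.    , 595.5559, 232.771 ],
       [  0.    ,   0.    ,   1.    ]]), 'view': array([[   -0.0188,    -0.9997,     0.0137,   -12.9965],
       [    0.9979,    -0.0179,     0.0616,  -553.8587],
       [   -0.0613,     0.0149,     0.998 , -1465.3974],
       [    0.    ,     0.    ,     0.    ,     1.    ]])}
wrist {'camera_matrix': array([[371.6483,   0.    , 314.6862],
       [  0.    , 371.6483, 244.8694],
       [  0.    ,   0.    ,   1.    ]]), 'T_tool_cam': array([[  -0.0007,    0.962 ,    0.2731,   69.7825],
       [   1.    ,    0.0007,   -0.0001,    0.2909],
       [  -0.0003,    0.2731,   -0.962 , -142.0315],
       [   0.    ,    0.    ,    0.    ,    1.    ]])}
```

View pics/top0.png

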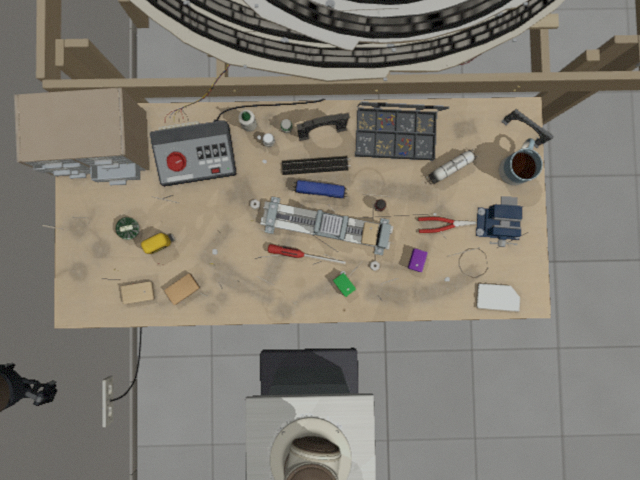

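View pics/scene0.png

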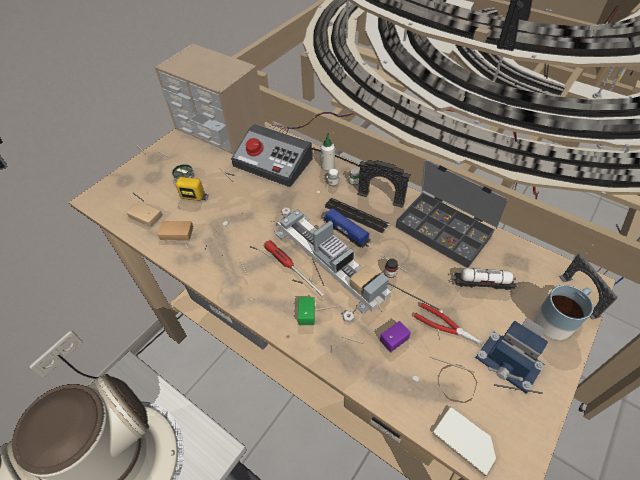

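Both pictures show the clamp. In the top view it runs from (265,215), the end stop, to (388,235), the fixed jaw. The ribbed plate is near (328,225), the pine block near (371,232), and the green (344,285) and purple (418,260) blocks are the look-alikes. I'll take enlarged crops next.

```bash
python3 - <<'E'
import cv2
a=cv2.imread("pics/top0.png")[165:285,240:400]; cv2.imwrite("pics/topc.png",cv2.resize(a,None,fx=5,fy=5,interpolation=cv2.INTER_CUBIC))
a=cv2.imread("pics/scene0.png")[200:320,260:420]; cv2.imwrite("pics/scenec.png",cv2.resize(a,None,fx=5,fy=5,interpolation=cv2.INTER_CUBIC))
E
```

```text
(no output)
```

View pics/topc.png

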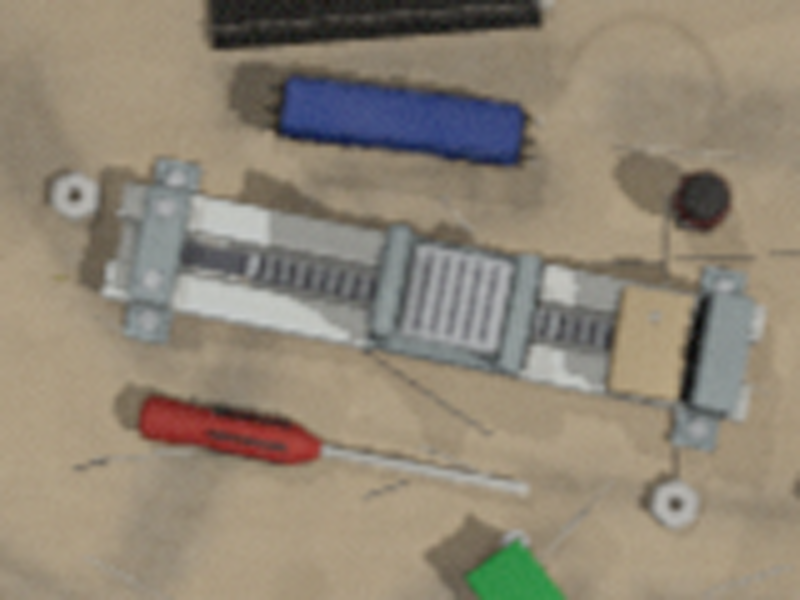

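View pics/scenec.png

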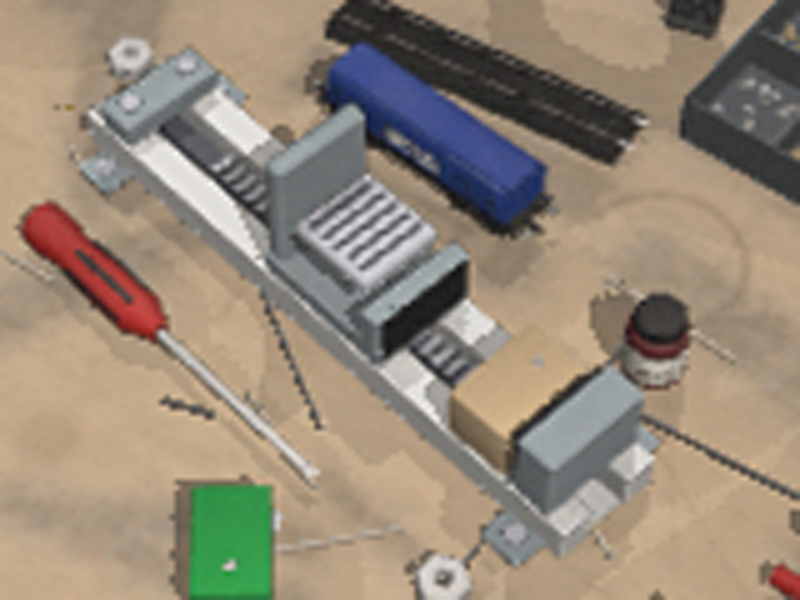

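The top crop shows the ribbed plate with corners (418,245), (515,258), (497,350) and (402,336). The rail corners are (125,185), (107,295), (762,305) and (740,418). In the scene crop the plate's corners are (368,178), (437,237), (365,287) and (297,225). There is only one ribbed plate. The other things that could be confused with it are the black track piece (315,165), the end stop (270,215) and the dark box (500,223), and none of them is ribbed steel on the sliding jaw.

```bash
cat >h.py <<'E'
import numpy as np
from bench import arm, optics
from scipy.spatial.transform import Rotation as R
np.set_printoptions(precision=2,suppress=True)
def ray(n,p):
    c=optics.camera_info(n);V=np.array(c["view"]);d=np.linalg.solve(c["camera_matrix"],[p[0],p[1],1])*[1,-1,-1]
    return -V[:3,:3].T@V[:3,3], V[:3,:3].T@d
def atz(n,p,z):
    o,d=ray(n,p); return o+d*(z-o[2])/d[2]
def tri(p,q):
    (a,u),(b,v)=ray("top",p),ray("scene",q)
    t=np.linalg.lstsq(np.c_[u,-v],b-a,rcond=None)[0]; P,Q=a+t[0]*u,b+t[1]*v
    return (P+Q)/2,np.linalg.norm(P-Q)
T=lambda p:((p[0]+.5)/5-.5+240,(p[1]+.5)/5-.5+165)
S=lambda p:((p[0]+.5)/5-.5+260,(p[1]+.5)/5-.5+200)
E
python3 - <<'E'
from h import *
rc=np.array([atz("top",T(p),22) for p in [(125,185),(107,295),(762,305),(740,418)]])
print(rc, np.linalg.norm(rc[0]-rc[2]),np.linalg.norm(rc[0]-rc[1]))
tp=[(418,245),(515,258),(497,350),(402,336)]; sp=[(297,225),(365,287)]
pc=np.array([atz("top",T(p),66) for p in tp]);print(pc,pc.mean(0),np.linalg.norm(pc[0]-pc[1]),np.linalg.norm(pc[1]-pc[2]))
ps=np.array([atz("scene",S(p),66) for p in [(368,178),(437,237),(365,287),(297,225)]]);print(ps,ps.mean(0))
print(tri(T((458,297)),S((367,232))))
d=rc[0]+rc[1]-rc[2]-rc[3]; yaw=np.arctan2(d[1],d[0]);print("yaw y deg",np.degrees(yaw))
y=np.array([np.cos(yaw),np.sin(yaw),0]);x=np.array([y[1],-y[0],0])
c=rc.mean(0);print("clamp centre",c,"plate in clamp",[(pc.mean(0)-c)@x,(pc.mean(0)-c)@y])
s=arm.read_state();A=R.from_quat(s["ee_rot"]);print(A.as_matrix(),s["clock"])
ty=-y; tz=np.array([0,0,-1.]);G=R.from_matrix(np.c_[np.cross(ty,tz),ty,tz])
print("dr",np.degrees((A.inv()*G).as_rotvec())/8)
g=pc.mean(0)*.5+ps.mean(0)*.5+y*6; g[2]=140
print("goal",g,"slide",A.inv().apply(g-s["position"]))
E
```

```text
[[ 633.12  100.87   22.  ]
 [ 578.43  110.53   22.  ]
 [ 567.66 -214.83   22.  ]
 [ 511.64 -202.39   22.  ]] 322.4163864776427 55.53980603993255
[[596.5  -42.97  66.  ]
 [589.38 -89.66  66.  ]
 [545.08 -80.03  66.  ]
 [552.65 -34.4   66.  ]] [570.9  -61.77  66.  ] 47.231043493161934 45.34217813716894
[[594.05 -45.14  66.  ]
 [583.73 -89.45  66.  ]
 [542.8  -78.78  66.  ]
 [553.69 -34.37  66.  ]] [568.57 -61.93  66.  ]
(array([570.82, -61.39,  62.76]), np.float64(1.3318073971566577))
yaw y deg 78.11975958561422
clamp centre [572.71 -51.45  22.  ] plate in clamp [np.float64(0.35523028808791546), np.float64(-10.463808557488626)]
[[ 0.91 -0.41 -0.  ]
 [-0.41 -0.91 -0.  ]
 [ 0.    0.   -1.  ]] 0.1
dr [ 0.01  0.   -1.52]
goal [570.97 -55.98 140.  ] slide [544.28 442.61  91.27]
```

Emit:
step_arm([
  {"dr": [0,0,-0.2],"slide": [46,37,0],"jaw": 0},
  {"dr": [0,0,-0.4],"slide": [92,75,0],"jaw": 0},
  {"dr": [0,0,-0.6],"slide": [139,112,0],"jaw": 0},
  {"dr": [0,0,-0.8],"slide": [185,150,0],"jaw": 0},
  {"dr": [0,0,-1.0],"slide": [231,187,0],"jaw": 0},
  {"dr": [0,0,-1.2],"slide": [277,225,0],"jaw": 0},
  {"dr": [0,0,-1.4],"slide": [324,262,0],"jaw": 0},
  {"dr": [0,0,-1.52],"slide": [370,300,0],"jaw": 0},
])

```text
clock: 1.1
position: [470.7, 144.1, 231.2]
ee_rot: [0.995, -0.103, -0.0, 0.0]
contact_force: [2.0, 1.0, -0.2]
gripper_width: 0.1
grasp_force: 0.0
```

```bash
cat >>h.py <<'E'
yaw=np.radians(78.1); cy=np.array([np.cos(yaw),np.sin(yaw),0]); cx=np.array([cy[1],-cy[0],0]); P0=np.array([569.7,-61.8,66])
def to(g):
    s=arm.read_state();A=R.from_quat(s["ee_rot"]);ty=-cy;tz=np.array([0,0,-1.])
    G=R.from_matrix(np.c_[np.cross(ty,tz),ty,tz])
    print(s["clock"],s["position"],"F",s["contact_force"],"w",s["gripper_width"])
    d=s["position"]-P0;print("rel plate clamp xyz",d@cx,d@cy,d[2]+66,"dr",np.degrees((A.inv()*G).as_rotvec())/8,"slide",A.inv().apply(g-s["position"]))
E
python3 -c "
from h import *
g=P0+cy*5; g[2]=120; to(g)"
```

```text
1.1 [470.7  144.13 231.18] F [ 1.95  1.01 -0.16] w 0.09829566764957931
rel plate clamp xyz -139.34010432733322 181.08603296108953 231.17670527675017 dr [0.   0.   0.01] slide [139.17 176.23 111.16]
```

Emit:
step_arm([
  {"dr": [0,0,0],"slide": [30,38,0],"jaw": 0},
  {"dr": [0,0,0],"slide": [63,80,10],"jaw": 0},
  {"dr": [0,0,0],"slide": [96,121,30],"jaw": 0},
  {"dr": [0,0,0],"slide": [125,158,60],"jaw": 0},
  {"dr": [0,0,0],"slide": [139,176,95],"jaw": 0},
  {"dr": [0,0,0],"slide": [139,176,111],"jaw": 0},
  {"dr": [0,0,0],"slide": [139,176,111],"jaw": 0},
  {"dr": [0,0,0],"slide": [139,176,111],"jaw": 0},
])

```text
clock: 2.1
position: [570.7, -54.0, 121.7]
ee_rot: [0.995, -0.103, 0.001, -0.0]
contact_force: [0.5, -0.0, -0.6]
gripper_width: -0.2
grasp_force: 0.0
```

```bash
python3 -c "
from h import *
import cv2
g=P0+cy*5; g[2]=75; to(g)
w=optics.get_image('wrist'); s=optics.get_image('scene')[180:300,260:420]
s=cv2.resize(s,(640,480),interpolation=cv2.INTER_CUBIC)
cv2.imwrite('pics/w1.png',w); cv2.imwrite('pics/s1.png',s)
"
```

```text
2.1 [570.75 -53.98 121.7 ] F [ 0.47 -0.01 -0.56] w -0.1697973677482076
rel plate clamp xyz -0.5906068676502387 7.871811054210002 121.69523461910767 dr [-0.   -0.02  0.01] slide [ 0.48  2.9  46.69]
```

View pics/w1.png

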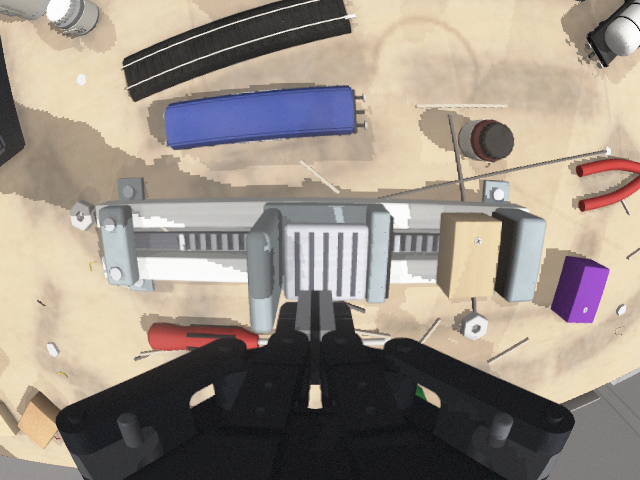

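View pics/s1.png

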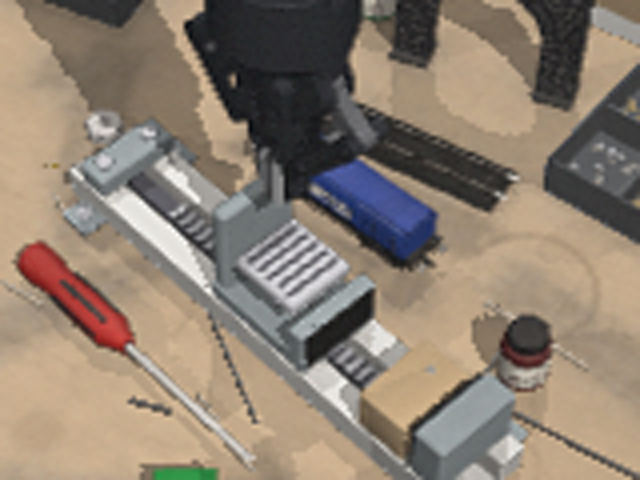

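The wrist view puts the fingertips at (315,291) over the plate, whose corners are about (285,225), (366,227), (368,300) and (281,298). The knuckles widen to about ±22 mm at 42 mm behind the tips, so along the clamp they would hit the push plate. I'll turn the tool 90° so the 22 mm pad edge faces it.

```bash
python3 -c "
from h import *
s=arm.read_state();print(s['joints'])
c=optics.camera_info('wrist');K=c['camera_matrix'];M=c['T_tool_cam'];A=R.from_quat(s['ee_rot']).as_matrix()
L=[]
for p in [(285,225),(366,227),(368,300),(281,298)]:
    u=np.array([p[0]-K[0,2],p[1]-K[1,2]])/K[0,0];r=np.hypot(*u)
    d=np.r_[np.sin(r)*u/r*[1,-1],-np.cos(r)]
    d=A@M[:3,:3]@d;o=A@M[:3,3]+s['position'];L.append(o+d*(66-o[2])/d[2])
L=np.array(L);m=L.mean(0);print(L,m,(m-P0)@cx,(m-P0)@cy)
"
```

```text
[ 0.19  0.4  -0.27  0.   -0.9   1.18]
[[598.45 -43.52  66.  ]
 [588.27 -86.85  66.  ]
 [544.77 -80.82  66.  ]
 [556.61 -31.29  66.  ]] [572.03 -60.62  66.  ] 2.0330998810546657 1.6341227281417674
```

Emit:
step_arm([
  {"dr": [0,0,1.3],"slide": [1,2,0],"jaw": 0},
  {"dr": [0,0,2.6],"slide": [1,2,0],"jaw": 0},
  {"dr": [0,0,3.9],"slide": [1,2,0],"jaw": 0},
  {"dr": [0,0,5.2],"slide": [1,2,0],"jaw": 0},
  {"dr": [0,0,6.5],"slide": [1,2,0],"jaw": 0},
  {"dr": [0,0,7.8],"slide": [1,2,0],"jaw": 0},
  {"dr": [0,0,9.1],"slide": [1,2,0],"jaw": 0},
  {"dr": [0,0,10.3],"slide": [1,2,0],"jaw": 0},
])

```text
clock: 3.2
position: [571.1, -56.4, 121.7]
ee_rot: [-0.678, 0.735, -0.001, 0.001]
contact_force: [-0.4, 0.1, -0.8]
gripper_width: 0.4
grasp_force: 0.0
```

```bash
sed -i 's/ty=-cy;tz/ty=-cx;tz/; s/569.7,-61.8,66/571.0,-61.0,66/' h.py; python3 -c "
from h import *
g=P0+cy*5; g[2]=72; to(g)"
```

```text
3.2 [571.12 -56.37 121.69] F [-0.44  0.08 -0.85] w 0.4079771143167486
rel plate clamp xyz -0.8387988988120548 4.554336125001283 121.6939569644129 dr [-0.02  0.    0.92] slide [-0.31 -0.77 49.7 ]
```

Emit:
step_arm([
  {"dr": [0,0,0.5],"slide": [0,-1,20],"jaw": 0},
  {"dr": [0,0,0.93],"slide": [0,-1,40],"jaw": 0},
  {"dr": [0,0,0.93],"slide": [0,-1,48],"jaw": 0},
  {"dr": [0,0,0.93],"slide": [0,-1,52],"jaw": 0},
  {"dr": [0,0,0.93],"slide": [0,-1,56],"jaw": 0},
  {"dr": [0,0,0.93],"slide": [0,-1,60],"jaw": 0},
  {"dr": [0,0,0.93],"slide": [0,-1,64],"jaw": 0},
  {"dr": [0,0,0.93],"slide": [0,-1,65],"jaw": 0},
])

```text
clock: 4.2
position: [572.4, -56.9, 56.0]
ee_rot: [-0.631, 0.775, -0.001, 0.001]
contact_force: [-0.8, 2.3, 5.7]
gripper_width: 0.1
grasp_force: 3.0
```

```bash
python3 -c "
from h import *
g=P0+cy*5; g[2]=56; to(g); print(arm.read_state()['wrist_torque'])"
```

```text
4.2 [572.35 -56.95  56.01] F [-0.84  2.34  5.65] w 0.06719047087568572
rel plate clamp xyz 0.4859606761689468 4.241983407206045 56.01114924218794 dr [-0.01  0.    0.02] slide [-0.76  0.48  0.01]
[0.51 0.36 0.03]
```

Emit:
step_arm([
  {"dr": [0,0,0],"slide": [-4,0,0.5],"jaw": 0},
  {"dr": [0,0,0],"slide": [-9,0,0.5],"jaw": 0},
  {"dr": [0,0,0],"slide": [-15,0,0.5],"jaw": 0},
  {"dr": [0,0,0],"slide": [-22,0,0.5],"jaw": 0},
  {"dr": [0,0,0],"slide": [-30,0,0.5],"jaw": 0},
  {"dr": [0,0,0],"slide": [-38,0,0.5],"jaw": 0},
  {"dr": [0,0,0],"slide": [-46,0,0.5],"jaw": 0},
  {"dr": [0,0,0],"slide": [-54,0,0.5],"jaw": 0},
])

```text
clock: 5.2
position: [583.5, -5.0, 55.9]
ee_rot: [-0.631, 0.775, -0.001, 0.0]
contact_force: [-0.1, -2.7, 5.1]
gripper_width: -0.0
grasp_force: 3.0
```

```bash
python3 -c "
from h import *
import cv2
g=P0+cy*5; g[2]=56; to(g)
a=optics.get_image('scene')[180:300,240:400]
cv2.imwrite('pics/s2.png',cv2.resize(a,(640,480),interpolation=cv2.INTER_CUBIC))"
```

```text
5.2 [583.54  -4.98  55.94] F [-0.13 -2.67  5.08] w -0.04279871310017785
rel plate clamp xyz 0.7151014962828943 57.39671402833003 55.93822229268558 dr [-0.01 -0.01  0.03] slide [52.39  0.9  -0.02]
```

View pics/s2.png

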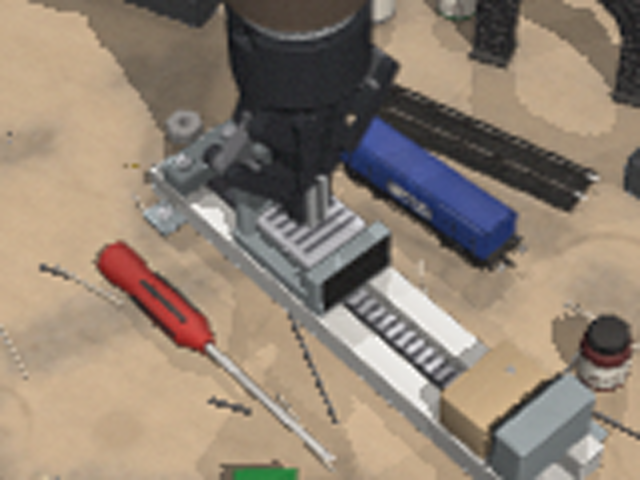

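The jaw is sliding back with the plate still held down: its face plate is now at (350,270), well clear of the pine block at (500,400). I'll keep pushing.

Emit:
step_arm([
  {"dr": [0,0,0],"slide": [-5,0,0.3],"jaw": 0},
  {"dr": [0,0,0],"slide": [-10,0,0.3],"jaw": 0},
  {"dr": [0,0,0],"slide": [-15,0,0.3],"jaw": 0},
  {"dr": [0,0,0],"slide": [-20,0,0.3],"jaw": 0},
  {"dr": [0,0,0],"slide": [-25,0,0.3],"jaw": 0},
  {"dr": [0,0,0],"slide": [-30,0,0.3],"jaw": 0},
  {"dr": [0,0,0],"slide": [-35,0,0.3],"jaw": 0},
  {"dr": [0,0,0],"slide": [-38,0,0.3],"jaw": 0},
])

```text
clock: 6.25
position: [591.6, 32.4, 55.8]
ee_rot: [-0.631, 0.775, -0.001, 0.001]
contact_force: [0.1, -3.3, 6.2]
gripper_width: -0.2
grasp_force: 3.0
```

Emit:
step_arm([
  {"dr": [0,0,0],"slide": [-2,0,0.3],"jaw": 0},
  {"dr": [0,0,0],"slide": [-4,0,0.3],"jaw": 0},
  {"dr": [0,0,0],"slide": [-6,0,0.3],"jaw": 0},
  {"dr": [0,0,0],"slide": [-8,0,0.3],"jaw": 0},
  {"dr": [0,0,0],"slide": [-9,0,0.3],"jaw": 0},
  {"dr": [0,0,0],"slide": [-10,0,0.3],"jaw": 0},
  {"dr": [0,0,0],"slide": [-11,0,0.3],"jaw": 0},
  {"dr": [0,0,0],"slide": [-12,0,0.3],"jaw": 0},
])

```text
clock: 7.25
position: [593.2, 43.3, 55.2]
ee_rot: [-0.631, 0.776, -0.001, -0.0]
contact_force: [-0.1, -4.3, 6.2]
gripper_width: 0.1
grasp_force: 3.1
```

Emit:
step_arm([
  {"dr": [0,0,0],"slide": [-1.5,0,0],"jaw": 0},
  {"dr": [0,0,0],"slide": [-3,0,0],"jaw": 0},
  {"dr": [0,0,0],"slide": [-4.5,0,0],"jaw": 0},
  {"dr": [0,0,0],"slide": [-6,0,0],"jaw": 0},
  {"dr": [0,0,0],"slide": [-7,0,0],"jaw": 0},
  {"dr": [0,0,0],"slide": [-8,0,0],"jaw": 0},
  {"dr": [0,0,0],"slide": [-9,0,0],"jaw": 0},
  {"dr": [0,0,0],"slide": [-10,0,0],"jaw": 0},
])

```text
clock: 8.25
position: [593.6, 47.8, 55.2]
ee_rot: [-0.631, 0.776, -0.002, -0.004]
contact_force: [0.8, -26.0, 8.5]
gripper_width: -0.4
grasp_force: 3.1
```

```bash
python3 -c "
from h import *
import cv2
g=P0+cy*5; g[2]=56; to(g)
a=optics.get_image('scene')[180:300,240:400]
b=optics.get_image('top')[165:285,240:400]
cv2.imwrite('pics/s3.png',cv2.resize(np.vstack([a,b]),None,fx=2.5,fy=2.5,interpolation=cv2.INTER_CUBIC))"
```

```text
8.25 [593.62  47.76  55.2 ] F [  0.83 -25.96   8.54] w -0.36513032942978907
rel plate clamp xyz -0.2961041754211186 111.08705186064753 55.19543394016267 dr [ 0.02 -0.06  0.01] slide [106.09  -0.13   0.14]
```

View pics/s3.png

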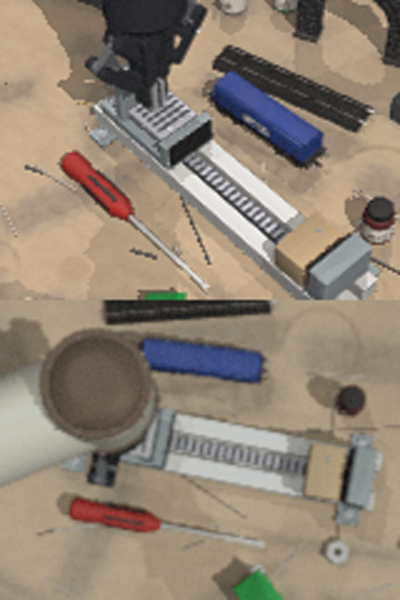

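The pushing force rose to 26 N and the arm stopped advancing, and the picture shows the jaw against the end stop at (110,110). I'll ease off the push and lift straight up.

Emit:
step_arm([
  {"dr": [0,0,0],"slide": [2.5,0,0],"jaw": 0},
  {"dr": [0,0,0],"slide": [4,0,0],"jaw": 0},
  {"dr": [0,0,0],"slide": [4,0,-5],"jaw": 0},
  {"dr": [0,0,0],"slide": [4,0,-12],"jaw": 0},
  {"dr": [0,0,0],"slide": [4,0,-25],"jaw": 0},
  {"dr": [0,0,0],"slide": [4,0,-50],"jaw": 0},
  {"dr": [0,0,0],"slide": [4,0,-90],"jaw": 0},
  {"dr": [0,0,0],"slide": [4,0,-120],"jaw": 0},
])

```text
clock: 9.35
position: [594.4, 51.4, 176.2]
ee_rot: [-0.631, 0.775, -0.0, 0.001]
contact_force: [0.1, 0.3, -1.1]
gripper_width: 0.3
grasp_force: 0.0
```

Emit:
step_arm([
  {"dr": [0,0,0],"slide": [20,0,-20],"jaw": 0},
  {"dr": [0,0,0],"slide": [60,0,-20],"jaw": 0},
  {"dr": [0,0,0],"slide": [80,-40,-20],"jaw": 0},
  {"dr": [0,0,0],"slide": [80,-80,-20],"jaw": 0},
  {"dr": [0,0,0],"slide": [80,-120,-20],"jaw": 0},
  {"dr": [0,0,0],"slide": [80,-120,-20],"jaw": 0},
  {"dr": [0,0,0],"slide": [80,-120,-20],"jaw": 0},
  {"dr": [0,0,0],"slide": [80,-120,-20],"jaw": 0},
])

```text
clock: 10.35
position: [694.5, -51.5, 194.8]
ee_rot: [-0.631, 0.775, 0.0, 0.0]
contact_force: [0.3, -0.4, -0.3]
gripper_width: 0.4
grasp_force: 0.0
```

```bash
python3 -c "
from h import *
import cv2
g=P0; to(g)
a=optics.get_image('scene')[180:300,240:400]
b=optics.get_image('top')[165:285,240:400]
cv2.imwrite('pics/s4.png',cv2.resize(np.vstack([a,b]),None,fx=2.5,fy=2.5,interpolation=cv2.INTER_CUBIC))"
```

```text
10.35 [694.51 -51.54 194.82] F [ 0.29 -0.43 -0.34] w 0.41686364040374024
rel plate clamp xyz 118.90325615587113 34.72971145136659 194.8184639076728 dr [-0.    0.    0.03] slide [ 34.33 119.06 128.78]
```

View pics/s4.png

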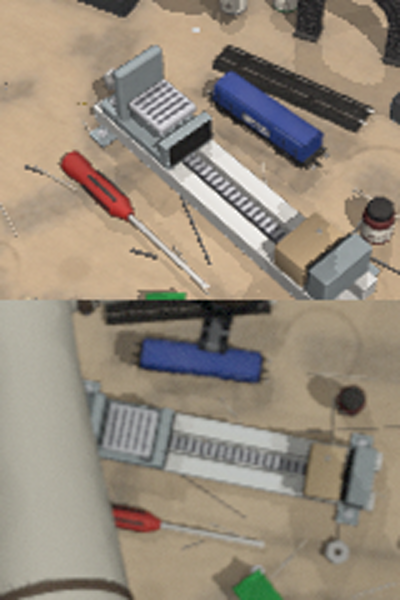

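The jaw stands back against the end stop with the release plate up. The pine block and bystanders are in place and the gripper is clear, so I'll hand it in.

```bash
python3 -c "
from bench import arm
print(arm.job_done())"
```

```text
the job is handed in; nothing more can be done
None
```

The clamp is fully open: the jaw is back at its end stop, the release plate is up, the pine block and other items look undisturbed in the last pictures, the arm is clear, and I handed the job in at about 10.5 s (no verdict came back).

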